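# Set the sensor stand-off with a spacer

## Task

Set the displacement sensor to its 12 mm stand-off on the sensor stand: first slide the carriage by its black grip right back to its rear stop, then take the blue-capped spacer out of the rack and stand it squarely in the pocket in front of the steel target, fully down. Finally slide the carriage forward until the sensor nose meets the spacer, and press it home against the target firmly by feel (some 10 N, and well under 30 N for the sensor's sake) and leave it closed up like that; leave the other two spacers in the rack and do not disturb the things lying about.

Things in the scene. Friction and masses are not known exactly. Their poses are not given: they have to be found in the camera images.
- stand: Sensor stand, fixed to the bench: aluminium base 230 x 80 x 12 mm, origin under the base centre at bench height; x = slide direction towards the target, z up. The steel target is an upright plate 34 mm wide (y), its working face at x = +70 mm, 12 to 86 mm above the bench. Behind it a foot and gusset reach to x = +111. A rear stop block stands at x = -82 to -74.
- pocket (a point): Centre of the floor of the pocket for the spacer, 62.5 mm ahead of the stand's origin and 12 mm above the bench; same axes as the stand. The pocket is 15 mm along x and 53 mm along y, bounded by the target face at its +x side and by rims 5 mm high on the three other sides (the -x rim is 5 mm wide).
- carriage_travel (a joint): Travel of the sensor carriage along the stand's +x, m: 0 = at its rear stop, 0.0375 = furthest forward. The gap from sensor nose to target face is about 0.040 minus this value, less or more by up to 3.5 mm. It moves against about 3 N of friction and stays where it is left.
- carriage_grip (a point): Centre of the top of the carriage's black grip, 59 mm above the bench; the grip is an upright fin 16 mm thick along the slide (x), 36 mm wide (y), free from 32 to 59 mm above the bench. The sensor bracket begins 52 mm ahead of it; same axes as the stand.
- carriage: Grey sensor carriage. Its frame is the stand's, shifted by the travel. Its plate is 56 mm wide, top at 28 mm; a bracket 34 mm wide, 84 mm tall (x = 6 to 14) carries the sensor. The flat sensor nose (orange face 18 mm across, on a brass barrel) is 26.5 to 33.5 mm ahead of this origin, wherever the lock nuts last clamped the barrel in its bracket, and 46 mm above it: find contact by feel.
- rack: Grey plastic spacer rack, fixed, 152 x 68 mm and 66 mm tall; origin under its centre. Three slots at x = -46, 0 and +46 mm, floor 6 mm above the bench; cheeks 6 mm thick at y = +-26.5 to 32.5 mm stand level with the spacers' tops and cover their edges, so a spacer can be gripped there only by its two faces (along the rack's x; 33 mm free between faces). Ribs of the slots leave 44 mm free along y.
- spacer_blue: White ceramic spacer plate with a blue cap band at the top, 12 mm thick (x) x 50 mm wide (y) x 60 mm tall (z), 0.09 to 0.18 kg; origin at the centre of its underside, lower edge chamfered 1 mm. It is flat-bottomed and can stand by itself on the bench. In the pocket it can be held only by its two edges (along y), which stick out 8 mm past the target on both sides. Starts in any of the rack's slots.
- spacer_orange: Same with an orange cap, 10 mm thick; stays in the rack.
- spacer_green: Same with a green cap, 8 mm thick; stays in the rack.
- target_plate: Bystander: small upright steel plate on a cream foot block, 34 x 46 x 77 mm; origin under its foot.
- pen: Bystander: black pen lying on the bench, 10 x 142 x 11 mm.
- weight: Bystander: small brass weight with a knob, 26 mm across, 30 mm tall.
- sticky_pad: Bystander: yellow note pad, 38 x 50 x 11 mm.

How it is judged:
By the outcome, as a careful person would: the job done as asked, in the order asked, and still so for the second after the job is handed in, with the robot touching nothing.
It also fails if it takes over 72 s, if anything falls off the work surface, if the arm or the gripper's body presses on something with over 40 N, if the wrist force passes 120 N, or if a joint passes its speed limit or range.

## Robot

A 6-joint arm with a two-finger parallel gripper is mounted at the origin on a cart in front of the work surface, level with it; the furniture and walls round the work are solid. World frame = base frame: x ahead of the robot, y to its left, z up, the work surface at z = 0. Lengths are in m, angles in rad, forces in N, time in s.
With the tool pointing down it reaches from about 0.3 to 1 m from the base axis. Payload 5.1 kg.
Tool frame: the origin (TCP) lies at the very end of the fingers, on their centre line; the grasp point (between the pads) lies 19 mm behind it (bot.grip_depth is the z of the grasp point in the tool frame, in m); z points along the fingers, y is the line along which they close (so a half turn about z gives the same grasp; the last joint's range is limited). The gripper opens to 95 mm and grips with 3 to 60 N. Pads are 20 mm wide; open, the fingers measure 119 mm over their backs; the gripper's body (75 mm by 180 mm) begins 59 mm behind the grasp point.
Start: joints at [1.116, 0.124, 1.65, -0, 1.367, -0.083], TCP at [0.236, 0.606, 0.215] pointing down, gripper open.
Joint ranges: [-2.61, 2.61], [-1.02, 2.33], [0.03, 2.71], [-1.35, 4.49], [0.32, 2.68], [-2.91, 2.91]. Speed limits (rad/s): [2.57, 2.57, 3.14, 3.14, 3.14, 3.14].

## Interface

Orientations are given as [roll, pitch, yaw] about the fixed x, y, z axes, in that order (R = Rz(yaw) Ry(pitch) Rx(roll)).
In Python, from station import bot, grab_frame, camera_params gives the robot as it stands.
- The arm moves only by the tool arm_command, never from a script. Its argument "motion" is a list that holds one entry, the list of rows, each a list of 4 numbers: the shift along the tool's x, y, z in m, then the turn about the tool's z in rad. In form: [[[tx, ty, tz, yaw], ...]]. A call has 1 to 20 rows; each row is the pose to reach, as a shift and turn from the pose commanded when the call began, along the tool's axes at that moment; what a row does not reach only later rows make up. A row lasts 1/8 s, in which the tool goes at most 62.5 mm and 10.7 degrees, less where a joint would pass 70% of its speed; a pose out of reach is approached as far as the arm can. A call with a gripper value outside its range is refused whole. "grip" is the finger opening in m, from 0 to 0.0951, set as the call begins (left out, the last holds). The fingers move at their own pace and stop on an object; "force" is the grip in N (left out, the last holds). Time passes only in rows, so rows that repeat a pose let the fingers close. It gives the time, the measured TCP pose, the force, the opening and the grip force at its end, in the units of the state.
- bot.read_state(): the state, without advancing time (a new reading comes with each control period).
- grab_frame(name): name is "side" or "top"; returns (picture, depth): 480x640x3 uint8, red, green, blue; 480x640 float32, m along the optical axis (not along the pixel's ray), 0 where there is no reading.
- camera_params(name): a dict with "fx", "fy", "cx", "cy" (pixels), "R" (3x3) and "t" (3): a world point X has camera coordinates R X + t. Camera axes: x right, y down, z forward; pixel columns grow to the right and rows downward; lengths in m; the calibration is good to about 2 mm. A picture is of the moment at which its call begins. camera_params takes no time and is no camera call.
- bot.close_job(): hands the job in; it is judged then, once.
The state is a dict: "time_s": time; "q": joint angles; "qvel": joint speeds; "effort": joint torques, N m; "eef_pos": TCP position; "tcp_rot": TCP orientation; "wrist_force": force on the tool from outside, world axes, zero at the start; "torque": the same for the moment, N m; "opening": finger opening in m; "gripper_force": force on a finger pad.
Only numpy, scipy, OpenCV 4.12 (cv2) and the standard library are available. Lean on these libraries where they do the work, as an engineer would, in place of code of your own. Each camera call takes 0.05 s, during which the arm holds its last target. There are 200 camera calls.

## Working session

There is one attempt and no reset: what is moved stays moved. The work goes in short steps, Python scripts to look and compute and a tool call to move; the robot and the scene stay as the last step left them, time stands still between calls to the robot, and variables do not carry over. Pictures are saved under pics/ and viewed, at most 12 in all, crops included, and the job is handed in when it is done.

Besides the shell and the picture viewer there is one more tool, called after ">>>" as a command line: name --argument value ..., lists and objects as JSON in quotes. arm_command: Moves the arm, as the interface text tells. Its arguments: {"type":"object","properties":{"motion":{"type":"array","items":{"type":"array","items":{"type":"array","items":{"type":"number"}}}},"grip":{"type":"number"},"force":{"type":"number"}},"required":["motion"]}

```bash
mkdir -p pics; ls; python3 - <<'E'
from station import bot, grab_frame, camera_params
import cv2,numpy as np
for n in ("top","side"):
    im,d=grab_frame(n); cv2.imwrite(f"pics/{n}0.png",im[:,:,::-1]); np.save(f"{n}0.npy",d)
    p=camera_params(n); print(n,p["fx"],p["cx"],p["cy"],(-np.array(p["R"]).T@p["t"]).round(3),np.array(p["R"]).round(2).tolist())
print(bot.read_state())
E
```

```text
pics
top 522.9827219147403 322.9567441129877 239.57230941493273 [ 0.365 -0.031  1.21 ] [[-0.02, -1.0, -0.02], [-0.99, 0.03, -0.1], [0.1, 0.02, -0.99]]
side 525.5923279314851 322.8763184914861 242.91249678383886 [0.431 1.01  0.566] [[-1.0, -0.07, -0.03], [-0.01, 0.45, -0.89], [0.07, -0.89, -0.45]]
{'time_s': 0.1, 'q': array([ 1.11640247e+00,  1.24450671e-01,  1.65152484e+00, -3.62321313e-05,
        1.36750531e+00, -8.26450226e-02]), 'qvel': array([ 6.68599205e-05, -1.80796596e-03, -3.30088878e-03, -1.50732272e-03,
        1.38955269e-03, -2.94794175e-04]), 'effort': array([ 4.35613892e-04, -4.18878329e+01, -3.61098397e+01,  7.75931636e-02,
        4.61611140e-02, -7.27179690e-05]), 'eef_pos': array([0.23591839, 0.60505351, 0.21351044]), 'tcp_rot': array([-3.13970800e+00, -1.20518732e-04,  2.76985105e+00]), 'wrist_force': array([-0.0831387 ,  0.7670847 , -0.06273003]), 'torque': array([-0.00024188, -0.02211978, -0.024999  ]), 'gripper_force': 0.0, 'opening': 0.09477658220691229}
```

View pics/top0.png

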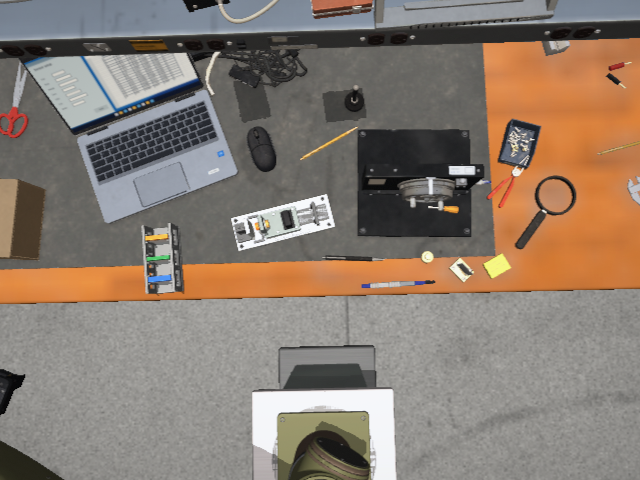

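View pics/side0.png

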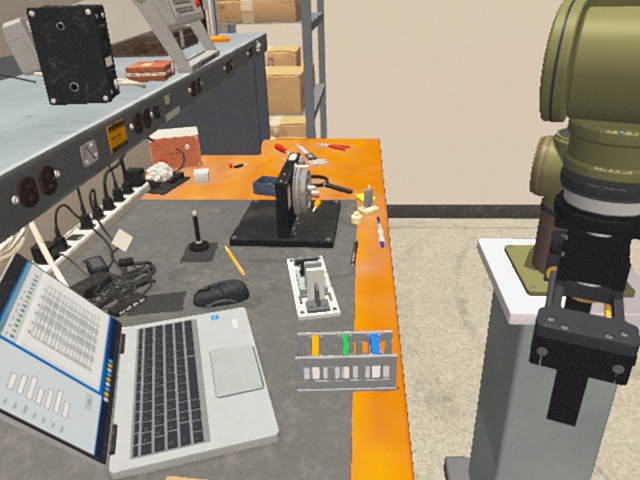

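The top view shows the rack at about (162,258) with blue at (158,280), and the stand at about (282,222). The side view shows the same layout from the left. I'll zoom in next.

```bash
cat > h.py <<'E'
from station import bot, grab_frame, camera_params
import cv2,numpy as np
def cloud(n,d):
    p=camera_params(n); v,u=np.mgrid[:480,:640]
    c=np.stack([(u-p["cx"])/p["fx"]*d,(v-p["cy"])/p["fy"]*d,d],-1)
    return (c-np.array(p["t"]))@np.array(p["R"])
E
python3 - <<'E'
from h import *
a=cv2.imread("pics/top0.png"); b=cv2.imread("pics/side0.png")
z=lambda i,x,y,w,h:cv2.resize(i[y:y+h,x:x+w],(400,300),interpolation=cv2.INTER_CUBIC)
cv2.imwrite("pics/z.png",np.vstack([np.hstack([z(a,222,185,120,90),z(a,110,210,120,90)]),np.hstack([z(b,260,240,120,90),z(b,285,315,120,90)])]))
P=cloud("top",np.load("top0.npy"))
for name,(x0,y0,x1,y1) in dict(stand=(225,190,338,255),rack=(136,220,190,298)).items():
    Q=P[y0:y1,x0:x1].reshape(-1,3)
    print(name)
    for lo,hi in ((-.01,.005),(.008,.016),(.02,.032),(.05,.056),(.056,.062),(.062,.07),(.08,.09)):
        s=Q[(Q[:,2]>lo)&(Q[:,2]<hi)]
        if len(s)>8: 
            r=cv2.minAreaRect((s[:,:2]*1000).astype(np.float32)); print(lo,hi,len(s),np.round(r[0],1),np.round(r[1],1),round(r[2],1))
E
```

```text
stand
-0.01 0.005 3359 [532.7  88.2] [263.7 151.7] 88.6
0.008 0.016 1412 [529.   86.6] [260.4 143.4] 87.7
0.02 0.032 908 [531.   86.8] [ 63.5 215.7] 13.2
0.05 0.056 82 [522.8 120.8] [ 35.6 119. ] 12.3
0.056 0.062 146 [520.5 123.4] [ 35.8 124.7] 14.1
0.062 0.07 26 [517.6 121.9] [ 33.2 118.4] 16.1
0.08 0.09 121 [518.  140.5] [34.4 39.3] 13.4
rack
-0.01 0.005 1662 [454.5 365.4] [183.3 127. ] 0.2
0.008 0.016 356 [460.6 359.5] [171.3 115.1] 2.7
0.02 0.032 308 [451.1 354.9] [151.3  66.5] 4.0
0.05 0.056 115 [452.  352.6] [150.4  61.5] 4.2
0.056 0.062 142 [450.9 354.5] [150.1  66. ] 4.5
0.062 0.07 741 [451.3 355. ] [151.6  66.6] 3.9
```

View pics/z.png

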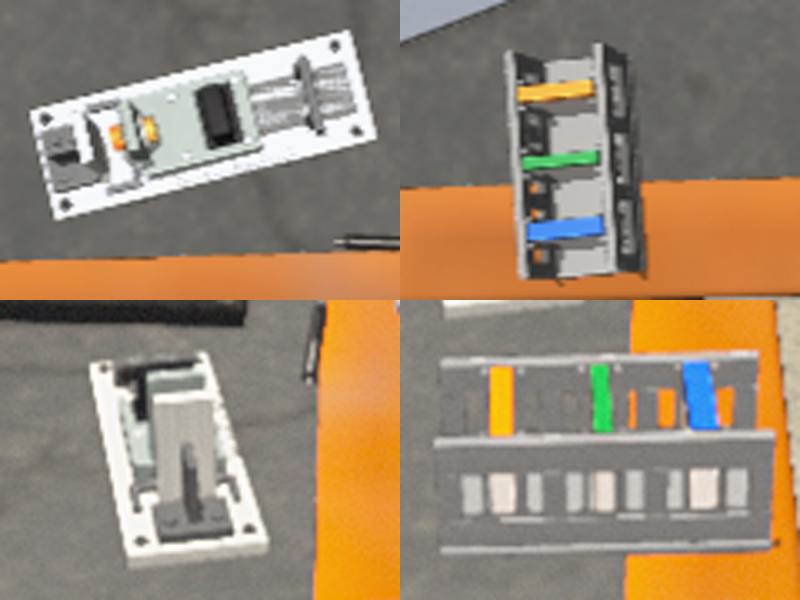

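The zoom confirms that the target is at the left (+y) end of the stand. The carriage is forward of centre, with the black grip at about crop (215,112). Blue is in the low-x slot.

```bash
cat >> h.py <<'E'
def plane(n,uv,z):
    p=camera_params(n); R=np.array(p["R"]); o=-R.T@p["t"]
    uv=np.asarray(uv,float); r=np.c_[(uv[:,0]-p["cx"])/p["fx"],(uv[:,1]-p["cy"])/p["fy"],np.ones(len(uv))]@R
    return o+r*((z-o[2])/r[:,2])[:,None]
def rect(m,n,z,x0,y0):
    k,l,s,_=cv2.connectedComponentsWithStats(m.astype(np.uint8)); i=1+np.argmax(s[1:,4])
    v,u=np.nonzero(l==i); c=cv2.minAreaRect((plane(n,np.c_[u+x0,v+y0],z)[:,:2]*1000).astype(np.float32))
    return np.round(c[0],1),np.round(c[1],1),round(c[2],1),len(u)
E
python3 - <<'E'
from h import *
for n,wins in dict(top=dict(stand=(225,190,338,255),rack=(136,220,190,298)),side=dict(stand=(280,250,345,325),rack=(290,325,400,395))).items():
    im=cv2.imread(f"pics/{n}0.png"); P=cloud(n,np.load(f"{n}0.npy"))
    for w,(x0,y0,x1,y1) in wins.items():
        h=cv2.cvtColor(im[y0:y1,x0:x1],cv2.COLOR_BGR2HSV).astype(int); Z=P[y0:y1,x0:x1]
        if w=="stand":
            m=(h[...,1]<30)&(h[...,2]>200); m=cv2.morphologyEx(m.astype(np.uint8),cv2.MORPH_CLOSE,np.ones((3,3)))
            print(n,"base",rect(m,n,.012,x0,y0)); 
            m=(h[...,2]<60)&(Z[...,2]>.05)&(Z[...,2]<.066); print(n,"grip",rect(m,n,.059,x0,y0))
            m=(Z[...,2]>.079)&(Z[...,2]<.092); 
            k,l,s,_=cv2.connectedComponentsWithStats(m.astype(np.uint8))
            for i in range(1,k):
                if s[i,4]>8:print("  hi",rect(l==i,n,.085,x0,y0),Z[l==i].mean(0).round(4))
            Q=Z.reshape(-1,3); print("basez",np.median(Z[...,2][(h[...,1]<30)&(h[...,2]>200)]))
        else:
            for c,(a,b) in dict(blue=(100,125),green=(45,80),orange=(8,25)).items():
                m=(h[...,0]>a)&(h[...,0]<b)&(h[...,1]>150)&(Z[...,2]>.058)&(Z[...,2]<.074)
                if m.sum()>5: print(n,c,rect(m,n,.066,x0,y0),Z[m].mean(0).round(4))
            m=(Z[...,2]>.062)&(Z[...,2]<.07); q=Z[m]; print("ztop",np.median(q[:,2]), np.round(cv2.minAreaRect((q[:,:2]*1000).astype(np.float32))[0],1))
E
```

```text
top base (array([530.7,  83. ]), array([ 78.6, 229.7]), 12.8, 2112)
top grip (array([531.6,  70.3]), array([32.8, 16.7]), 12.9, 60)
  hi (array([521. , 125.2]), array([34.1,  8.3]), 11.7, 61) [0.5209 0.1253 0.0846]
  hi (array([514.2, 155.5]), array([34.2,  8.4]), 13.4, 62) [0.5142 0.1554 0.0861]
basez 0.014359952860919796
top blue (array([405.5, 351.1]), array([11.6, 49. ]), 2.7, 119) [0.4056 0.3512 0.0669]
top green (array([447.8, 347. ]), array([4.4, 0. ]), 88.6, 3) [0.447  0.3616 0.0649]
top orange (array([497. , 358.5]), array([10.4, 49.5]), 4.2, 102) [0.4969 0.359  0.066 ]
ztop 0.06627744726797019 [451.3 355. ]
side base (array([533.2,  86.7]), array([ 80.1, 234. ]), 12.7, 1023)
side grip (array([541.7,  76.3]), array([36.6, 18.8]), 47.1, 31)
  hi (array([524.1, 131.5]), array([32.8, 17. ]), 13.2, 71) [0.5251 0.1274 0.0829]
  hi (array([517.4, 159.8]), array([34.1, 21.2]), 9.0, 98) [0.5172 0.1577 0.0841]
basez 0.012617587845400194
side blue (array([409.5, 353. ]), array([11.9, 47.5]), 3.6, 153) [0.4094 0.3533 0.0662]
side green (array([454.7, 355.9]), array([ 7.2, 45. ]), 4.8, 86) [0.4544 0.3572 0.0663]
side orange (array([500.4, 359.7]), array([ 9.5, 49.9]), 4.4, 125) [0.4991 0.3594 0.0663]
ztop 0.06593794728655163 [455. 355.]
```

```bash
cat >> h.py <<'E'
ANG=np.deg2rad(102.8); O=np.array([.532,.0848])   # stand yaw, origin
EX=np.array([np.cos(ANG),np.sin(ANG)]); EY=np.array([-EX[1],EX[0]])
def S(x,y): return O+x*EX+y*EY
def go(x,y,z,psi):
    s=bot.read_state(); p=s["eef_pos"]; a=s["tcp_rot"][2]; d=np.array([x,y,z])-p
    yaw=-(np.deg2rad(psi)-a+np.pi)%(2*np.pi)-np.pi; yaw=-((np.deg2rad(psi)-a+np.pi)%(2*np.pi)-np.pi)
    print("move",np.round([d[0]*np.cos(a)+d[1]*np.sin(a),d[0]*np.sin(a)-d[1]*np.cos(a),-d[2],yaw],4))
E
python3 -c "
from h import *
g=S(-.0127,0);print(g);go(g[0],g[1],.15,192.8)"
```

```text
[0.53481367 0.0724156 ]
move [-0.472  -0.3877  0.0635 -0.5951]
```

>>> arm_command --motion '[[[-0.472,-0.3877,0.04,-0.595],[-0.472,-0.3877,0.04,-0.595],[-0.472,-0.3877,0.04,-0.595],[-0.472,-0.3877,0.04,-0.595],[-0.472,-0.3877,0.04,-0.595],[-0.472,-0.3877,0.04,-0.595],[-0.472,-0.3877,0.04,-0.595],[-0.472,-0.3877,0.04,-0.595],[-0.472,-0.3877,0.04,-0.595],[-0.472,-0.3877,0.04,-0.595],[-0.472,-0.3877,0.04,-0.595],[-0.472,-0.3877,0.0635,-0.595],[-0.472,-0.3877,0.0635,-0.595],[-0.472,-0.3877,0.0635,-0.595],[-0.472,-0.3877,0.0635,-0.595]]]' --grip 0.04 --force 15

```text
time_s: 1.98
eef_pos: [0.5354, 0.0735, 0.1522]
tcp_rot: [-3.141, 0.002, -2.917]
wrist_force: [0.8, -0.4, -0.2]
opening: 0.0403
gripper_force: 0.0
```

```bash
python3 - <<'E'
from h import *
g=S(-.0127,0);go(g[0],g[1],.035,192.8)
s=bot.read_state();print(s['time_s'],s['eef_pos'],s['wrist_force'])
out=[]
for n,w in dict(top=(220,170,120,90),side=(260,230,120,90)).items():
    im,d=grab_frame(n); x,y,a,b=w; out.append(cv2.resize(im[y:y+b,x:x+a,::-1],(400,300),interpolation=cv2.INTER_CUBIC))
cv2.imwrite("pics/g1.png",np.hstack(out))
E
```

```text
move [ 0.0008 -0.0009  0.1172  0.0007]
1.975 [0.53543768 0.07348857 0.15223055] [ 0.76001956 -0.40232082 -0.17342419]
```

View pics/g1.png

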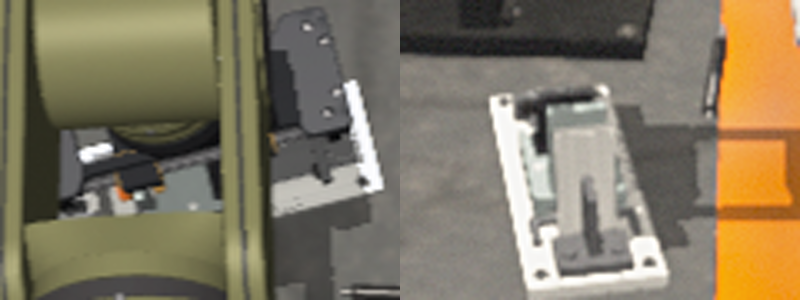

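The arm covers the stand in the top view, and the gripper is above the side crop. I'll descend with the measured offsets, since there is 12 mm of clearance on each side of the fin.

>>> arm_command --motion '[[[0.0008,-0.0009,0.04,0],[0.0008,-0.0009,0.08,0],[0.0008,-0.0009,0.09,0],[0.0008,-0.0009,0.1,0],[0.0008,-0.0009,0.108,0],[0.0008,-0.0009,0.1165,0],[0.0008,-0.0009,0.1165,0]]]'

```text
time_s: 2.95
eef_pos: [0.5343, 0.0718, 0.0343]
tcp_rot: [3.141, -0.001, -2.918]
wrist_force: [-0.6, -0.4, -0.5]
opening: 0.0401
gripper_force: 0.0
```

>>> arm_command --motion '[[[0,0,0,0],[0,0,0,0],[0,0,0,0],[0,0,0,0]]]' --grip 0.0

```text
time_s: 3.45
eef_pos: [0.5349, 0.0713, 0.0351]
tcp_rot: [-3.141, 0.001, -2.918]
wrist_force: [1.1, -4.1, 1.7]
opening: 0.0161
gripper_force: 15.0
```

```bash
python3 - <<'E'
from h import *
s=bot.read_state();print(s['wrist_force'],s['opening'],s['eef_pos'],s['gripper_force'])
for n in ("side",):
    im,d=grab_frame(n); cv2.imwrite("pics/g2.png",cv2.resize(im[180:330,220:420,::-1],(800,600),interpolation=cv2.INTER_CUBIC))
E
```

```text
[ 1.06551389 -4.12208974  1.65854176] 0.01607016388212603 [0.53494411 0.07134582 0.03508895] 14.999273121356964
```

View pics/g2.png

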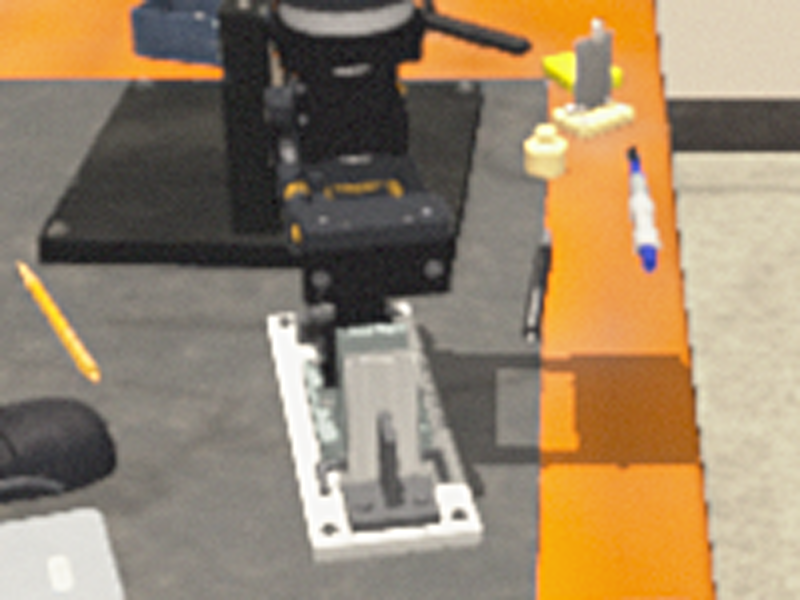

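The fin is held: the opening is 16.1 mm and the gripper sits squarely behind the sensor bracket. Now I'll slide it back.

>>> arm_command --motion '[[[0,-0.003,0,0],[0,-0.008,0,0],[0,-0.013,0,0],[0,-0.018,0,0],[0,-0.023,0,0],[0,-0.027,0,0],[0,-0.029,0,0],[0,-0.03,0,0],[0,-0.03,0,0]]]'

```text
time_s: 4.62
eef_pos: [0.5415, 0.0421, 0.035]
tcp_rot: [-3.141, 0.001, -2.919]
wrist_force: [-0.3, 2.0, 5.7]
opening: 0.0162
gripper_force: 15.0
```

>>> arm_command --motion '[[[0,-0.001,0,0],[0,-0.002,0,0],[0,-0.003,0,0],[0,-0.004,0,0],[0,-0.004,0,0]]]'

```text
time_s: 5.25
eef_pos: [0.5424, 0.0383, 0.035]
tcp_rot: [-3.141, 0.001, -2.919]
wrist_force: [-0.9, 2.6, 6.1]
opening: 0.016
gripper_force: 15.0
```

>>> arm_command --motion '[[[0,-0.0005,0,0],[0,-0.001,0,0],[0,-0.0015,0,0],[0,-0.002,0,0],[0,-0.002,0,0]]]'

```text
time_s: 5.88
eef_pos: [0.5427, 0.0371, 0.035]
tcp_rot: [3.14, 0.001, -2.919]
wrist_force: [-1.3, 6.1, 6.0]
opening: 0.0162
gripper_force: 15.0
```

>>> arm_command --motion '[[[0,-0.0005,0,0],[0,-0.001,0,0],[0,-0.0015,0,0],[0,-0.002,0,0],[0,-0.002,0,0]]]'

```text
time_s: 6.5
eef_pos: [0.5427, 0.0371, 0.035]
tcp_rot: [3.136, 0.0, -2.919]
wrist_force: [-2.7, 13.7, 6.2]
opening: 0.0158
gripper_force: 15.0
```

The carriage is at the rear stop: the force is building with no motion. Releasing it.

>>> arm_command --motion '[[[0,0.002,0,0],[0,0.002,0,0],[0,0.002,0,0],[0,0.002,-0.02,0],[0,0.002,-0.05,0],[0,0.002,-0.1,0],[0,0.002,-0.14,0],[0,0.002,-0.14,0],[0,0.002,-0.14,0]]]' --grip 0.025

```text
time_s: 7.62
eef_pos: [0.5422, 0.0366, 0.175]
tcp_rot: [-3.141, 0.0, -2.919]
wrist_force: [1.0, -0.3, -0.4]
opening: 0.0248
gripper_force: 0.0
```

```bash
python3 - <<'E'
from h import *
s=bot.read_state();print(s['eef_pos'],s['wrist_force'],s['opening'])
go(.4075,.352,.15,93)
go(.4075,.352,.12,93)
E
```

```text
[0.54224762 0.03659109 0.17497424] [ 0.98580489 -0.28094244 -0.40793968] 0.024791457683592897
move [0.0616 0.3374 0.025  1.7415]
move [0.0616 0.3374 0.055  1.7415]
```

>>> arm_command --motion '[[[0.0616,0.3374,0.0,1.733],[0.0616,0.3374,0.0,1.733],[0.0616,0.3374,0.0,1.733],[0.0616,0.3374,0.0,1.733],[0.0616,0.3374,0.0,1.733],[0.0616,0.3374,0.025,1.733],[0.0616,0.3374,0.025,1.733],[0.0616,0.3374,0.055,1.733],[0.0616,0.3374,0.055,1.733],[0.0616,0.3374,0.055,1.733],[0.0616,0.3374,0.055,1.733],[0.0616,0.3374,0.055,1.733],[0.0616,0.3374,0.055,1.733]]]' --grip 0.03

```text
time_s: 9.25
eef_pos: [0.4076, 0.3519, 0.1194]
tcp_rot: [-3.141, 0.0, 1.633]
wrist_force: [0.6, -0.2, 0.2]
opening: 0.03
gripper_force: 0.0
```

```bash
python3 - <<'E'
from h import *
go(.4075,.352,.028,93.5)
im,d=grab_frame("side"); im2,_=grab_frame("top")
cv2.imwrite("pics/g3.png",np.hstack([cv2.resize(i[:,:,::-1],(400,300),interpolation=cv2.INTER_CUBIC) for i in (im[240:390,220:420],im2[170:320,130:330])]))
P=cloud("top",_)[190:255,225:338]; m=(P[...,2]>.079)&(P[...,2]<.092); k,l,s,_=cv2.connectedComponentsWithStats(m.astype(np.uint8))
for i in range(1,k):
    if s[i,4]>8: print(rect(l==i,"top",.085,225,190))
E
```

```text
move [ 0.0001 -0.0001  0.0914  0.001 ]
(array([528.3,  93. ]), array([34.2,  7.9]), 13.1, 60)
(array([514.2, 155.5]), array([34.2,  8.4]), 13.4, 61)
```

View pics/g3.png

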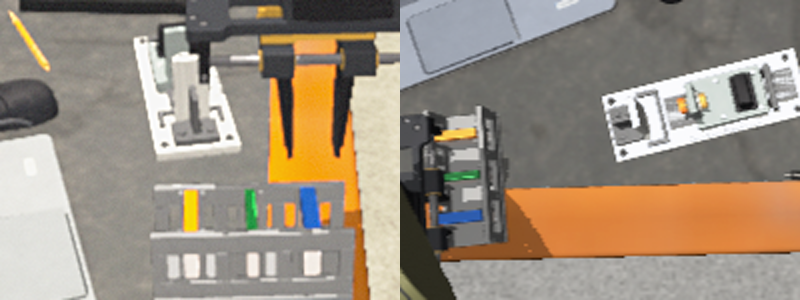

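The carriage bracket is at travel 0, and the distance to the target plate is 64.07 mm (expected 64). The fingers straddle the blue spacer. Descending.

>>> arm_command --motion '[[[0,0,0.03,0],[0,0,0.045,0],[0,0,0.055,0],[0,0,0.065,0],[0,0,0.075,0],[0,0,0.085,0],[0,0,0.091,0],[0,0,0.091,0]]]'

```text
time_s: 10.35
eef_pos: [0.4074, 0.3519, 0.028]
tcp_rot: [-3.141, 0.001, 1.632]
wrist_force: [0.1, 0.2, 0.2]
opening: 0.03
gripper_force: 0.0
```

>>> arm_command --motion '[[[0,0,0,0],[0,0,0,0],[0,0,0,0],[0,0,0,0]]]' --grip 0.0 --force 20

```text
time_s: 10.85
eef_pos: [0.408, 0.3523, 0.0291]
tcp_rot: [3.141, -0.0, 1.632]
wrist_force: [-0.1, 0.3, 1.3]
opening: 0.0118
gripper_force: 20.0
```

>>> arm_command --motion '[[[0,0,-0.01,0],[0,0,-0.02,0],[0,0,-0.035,0],[0,0,-0.055,0],[0,0,-0.08,0],[0,0,-0.1,0],[0,0,-0.1,0],[0,0,-0.1,0]]]'

```text
time_s: 11.85
eef_pos: [0.4073, 0.3518, 0.1281]
tcp_rot: [-3.141, 0.001, 1.632]
wrist_force: [-0.4, -0.4, -0.9]
opening: 0.0119
gripper_force: 20.0
```

```bash
python3 - <<'E'
from h import *
s=bot.read_state();print(s['opening'],s['wrist_force'],s['gripper_force'])
go(.5,.265,.10,12.8)
E
```

```text
0.011937386474573855 [-0.42833248 -0.36779344 -0.89052315] 19.998388588428497
move [-0.0923  0.0873  0.0281  1.4084]
```

>>> arm_command --motion '[[[-0.0923,0.0873,0,1.408],[-0.0923,0.0873,0,1.408],[-0.0923,0.0873,0,1.408],[-0.0923,0.0873,0,1.408],[-0.0923,0.0873,0,1.408],[-0.0923,0.0873,0,1.408],[-0.0923,0.0873,0,1.408],[-0.0923,0.0873,0,1.408],[-0.0923,0.0873,0.028,1.408],[-0.0923,0.0873,0.056,1.408],[-0.0923,0.0873,0.08,1.408],[-0.0923,0.0873,0.092,1.408],[-0.0923,0.0873,0.097,1.408],[-0.0923,0.0873,0.097,1.408],[-0.0923,0.0873,0.097,1.408]]]'

```text
time_s: 13.72
eef_pos: [0.5013, 0.2656, 0.0328]
tcp_rot: [-3.141, -0.002, 0.224]
wrist_force: [-0.4, -0.2, -1.3]
opening: 0.0119
gripper_force: 20.0
```

```bash
cat >> h.py <<'E'
def blue(n,win,zt):
    x0,y0,x1,y1=win; im,d=grab_frame(n); h=cv2.cvtColor(im[y0:y1,x0:x1],cv2.COLOR_RGB2HSV).astype(int); Z=cloud(n,d)[y0:y1,x0:x1]
    m=(h[...,0]>100)&(h[...,0]<125)&(h[...,1]>150)&(abs(Z[...,2]-zt)<.006); print(n,rect(m,n,zt,x0,y0) if m.sum()>5 else None, np.median(Z[m],0) if m.any() else 0)
E
python3 - <<'E'
from h import *
s=bot.read_state();print(s['opening'],s['wrist_force'],s['eef_pos'])
im,d=grab_frame("side")
cv2.imwrite("pics/g4.png",cv2.resize(im[200:380,250:450,::-1],(660,594),interpolation=cv2.INTER_CUBIC))
E
```

```text
0.011884779501666864 [-0.43594865 -0.19925908 -1.32657195] [0.50125787 0.26564625 0.03276025]
```

View pics/g4.png

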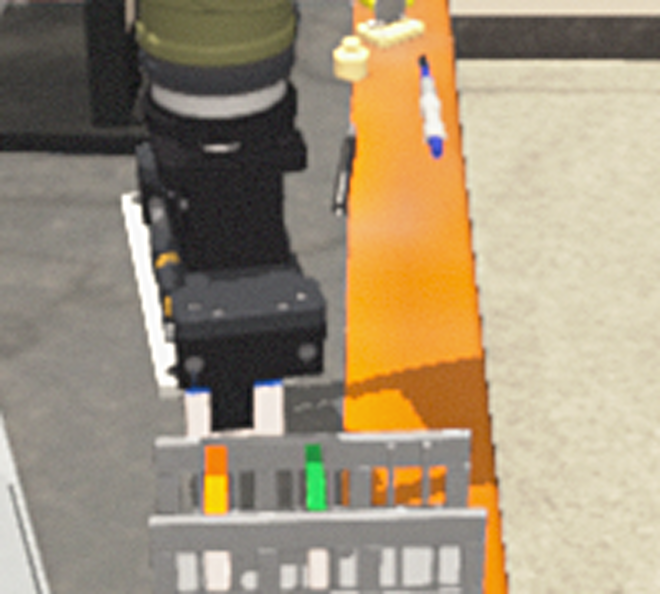

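The blue spacer is held upright behind the rack, and the orange and green ones are still in their slots. Lowering.

>>> arm_command --motion '[[[0,0,0.003,0],[0,0,0.006,0],[0,0,0.008,0],[0,0,0.009,0],[0,0,0.0095,0],[0,0,0.01,0],[0,0,0.01,0]]]'

```text
time_s: 14.65
eef_pos: [0.5005, 0.2653, 0.0231]
tcp_rot: [3.141, 0.001, 0.224]
wrist_force: [-4.6, -2.9, 8.7]
opening: 0.0122
gripper_force: 20.0
```

>>> arm_command --motion '[[[0,0,-0.0005,0],[0,0,-0.0005,0]]]'

```text
time_s: 14.9
eef_pos: [0.5004, 0.2653, 0.0231]
tcp_rot: [3.141, 0.001, 0.224]
wrist_force: [-3.9, -1.7, 6.4]
opening: 0.0122
gripper_force: 20.0
```

>>> arm_command --motion '[[[0,0,0,0],[0,0,0,0],[0,0,0,0],[0,0,-0.02,0],[0,0,-0.05,0],[0,0,-0.09,0],[0,0,-0.09,0],[0,0,-0.09,0]]]' --grip 0.03

```text
time_s: 15.9
eef_pos: [0.5005, 0.2653, 0.1128]
tcp_rot: [-3.141, -0.001, 0.224]
wrist_force: [-0.2, -0.5, 0.4]
opening: 0.0299
gripper_force: 0.0
```

```bash
python3 - <<'E'
from h import *
s=bot.read_state();print(s['eef_pos'],np.rad2deg(s['tcp_rot']))
blue("side",(250,240,380,345),.06); blue("top",(150,190,260,290),.06)
go(.5,.265,.11,102.8)
E
```

```text
[0.50049924 0.2653262  0.1127523 ] [-1.79993700e+02 -4.53255534e-02  1.28258740e+01]
side (array([498.3, 270.7]), array([47.5, 20.2]), 10.2, 179) [0.49923447 0.26887891 0.05942335]
top (array([477.2, 261.1]), array([11.1, 13.5]), 90.0, 36) [0.47740499 0.26134487 0.06083789]
move [ 4.0000e-04  1.0000e-04  1.0000e-03 -1.5703e+00]
```

>>> arm_command --motion '[[[0,0,0,-0.18],[0,0,0,-0.36],[0,0,0,-0.54],[0,0,0,-0.72],[0,0,0,-0.9],[0,0,0,-1.08],[0,0,0,-1.26],[0,0,0,-1.44],[0,0,0,-1.57],[0,0,0,-1.57],[0,0,0,-1.57],[0,0,0.03,-1.57],[0,0,0.045,-1.57],[0,0,0.06,-1.57],[0,0,0.075,-1.57],[0,0,0.088,-1.57],[0,0,0.088,-1.57]]]' --grip 0.08

```text
time_s: 18.12
eef_pos: [0.4996, 0.2649, 0.0228]
tcp_rot: [-3.139, 0.0, 1.794]
wrist_force: [-0.4, -0.9, -0.0]
opening: 0.0802
gripper_force: 0.0
```

```bash
python3 - <<'E'
from h import *
s=bot.read_state();print(s['eef_pos'],np.rad2deg(s['tcp_rot']),s['opening'],s['wrist_force'])
go(.5005,.2653,.025,102.8)
E
```

```text
[0.49956305 0.26494392 0.02276281] [-1.79857821e+02  2.58193292e-02  1.02776613e+02] 0.08015314207274468 [-0.4490979  -0.94348979 -0.043822  ]
move [ 0.0001  0.001  -0.0022 -0.0004]
```

Closing on the edges, 3 mm higher.

>>> arm_command --motion '[[[0.0001,0.001,-0.003,0],[0.0001,0.001,-0.003,0],[0.0001,0.001,-0.003,0],[0.0001,0.001,-0.003,0],[0.0001,0.001,-0.003,0],[0.0001,0.001,-0.003,0],[0.0001,0.001,-0.003,0]]]' --grip 0.0 --force 25

```text
time_s: 19.0
eef_pos: [0.5014, 0.2657, 0.0276]
tcp_rot: [-3.141, -0.0, 1.794]
wrist_force: [-3.4, -0.5, 6.1]
opening: 0.05
gripper_force: 25.0
```

```bash
python3 - <<'E'
from h import *
s=bot.read_state();print(s['eef_pos'],np.rad2deg(s['tcp_rot']),s['opening'],s['wrist_force'])
im,d=grab_frame("side")
cv2.imwrite("pics/g5.png",cv2.resize(im[200:380,250:450,::-1],(660,594),interpolation=cv2.INTER_CUBIC))
E
```

```text
[0.50136026 0.26568633 0.02756486] [-1.79982698e+02 -1.98654413e-03  1.02778252e+02] 0.05003318842841561 [-3.36894922 -0.50953219  6.06073712]
```

View pics/g5.png

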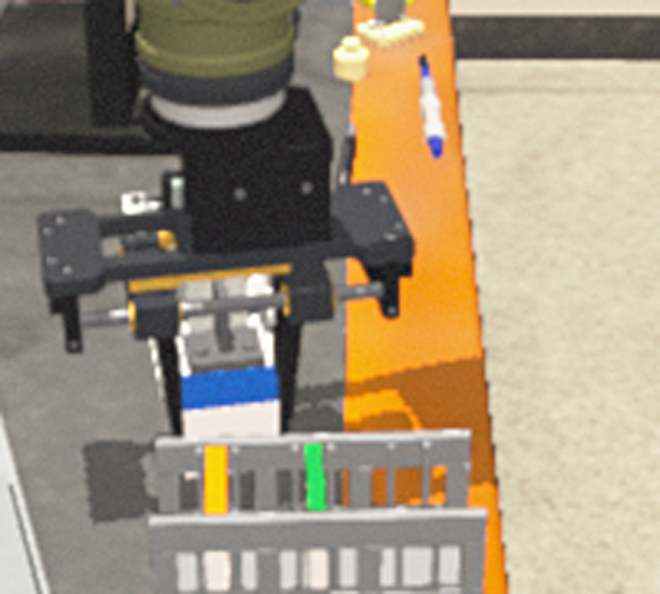

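The spacer is gripped squarely by its edges: the opening is 50.0 mm and the blue cap is upright at crop (230,385). Lifting it to a hover above the pocket.

```bash
sed -i 's/O=np.array(\[.532,.0848\])/O=np.array([.5324,.0820])/' h.py; python3 -c "
from h import *
g=S(.0625,0);print(g);go(g[0],g[1],.135,102.8)"
```

```text
[0.51855322 0.14294683]
move [-0.1235 -0.0103 -0.1075 -0.0004]
```

>>> arm_command --motion '[[[0,0,-0.01,0],[0,0,-0.03,0],[0,0,-0.06,0],[0,0,-0.1075,0],[0,0,-0.1075,0],[-0.04,-0.0035,-0.1075,0],[-0.08,-0.007,-0.1075,0],[-0.11,-0.01,-0.1075,0],[-0.1235,-0.0103,-0.1075,0],[-0.1235,-0.0103,-0.1075,0],[-0.1235,-0.0103,-0.1075,0],[-0.1235,-0.0103,-0.1075,0]]]'

```text
time_s: 20.55
eef_pos: [0.5185, 0.1438, 0.1346]
tcp_rot: [-3.142, -0.0, 1.795]
wrist_force: [-0.7, 0.4, -1.1]
opening: 0.0499
gripper_force: 25.0
```

```bash
python3 - <<'E'
from h import *
s=bot.read_state();p=s['eef_pos'];print(p,s['opening'],s['wrist_force'])
st=lambda X:((np.asarray(X)[:,:2]-O)@np.c_[EX,EY])
print("tcp stand",st([p]))
im,d=grab_frame("side"); C=cloud("side",d); R=C.reshape(-1,3); A=np.c_[st(R),R[:,2]].reshape(480,640,3)
h=cv2.cvtColor(im,cv2.COLOR_RGB2HSV).astype(int)
box=(abs(A[...,1])<.035)&(A[...,0]>.04)&(A[...,0]<.1)
b=box&(h[...,0]>100)&(h[...,0]<125)&(h[...,1]>150)&(A[...,2]>.1)
w=box&(h[...,2]>170)&(A[...,2]>.11)&(A[...,2]<.14)
t=box&(A[...,2]>.05)&(A[...,2]<.083)&(A[...,0]>.07)&(A[...,0]<.09)
def edges(m,xs):
    pr=camera_params("side");Rm=np.array(pr["R"]);o=-Rm.T@pr["t"];L=[]
    for r in np.unique(np.nonzero(m)[0]):
        u=np.nonzero(m[r])[0]
        if len(u)<12: continue
        uv=np.array([[u[0]-.5,r],[u[-1]+.5,r]]); q=np.c_[(uv[:,0]-pr["cx"])/pr["fx"],(uv[:,1]-pr["cy"])/pr["fy"],[1,1]]@Rm
        k=(xs-(o[:2]-O)@EX)/(q[:,:2]@EX); L.append(((o+q*k[:,None])[:,:2]-O)@EY)
    L=np.array(L);print(len(L),np.median(L,0).round(4),"mid",np.median(L.mean(1)).round(4),"w",np.median(np.ptp(L,1)).round(4))
for m,xs in ((b,.0685),(w,.0685),(t,.078)): print(m.sum(),np.median(A[m],0).round(4)); edges(m,xs)
cv2.imwrite("pics/g6.png",cv2.resize(im[160:340,240:440,::-1],(660,594),interpolation=cv2.INTER_CUBIC))
E
```

```text
[0.51854304 0.14379088 0.13460248] 0.049929546266412154 [-0.68887921  0.4342564  -1.06030519]
tcp stand [[ 0.06332532 -0.00017707]]
252 [ 0.0688 -0.0008  0.1625]
10 [-0.0254  0.024 ] mid -0.0006 w 0.0493
378 [ 0.0692 -0.0016  0.1253]
15 [-0.0258  0.023 ] mid -0.0015 w 0.0486
272 [ 0.0784 -0.0032  0.0672]
15 [-0.0197  0.0144] mid -0.0026 w 0.034
```

View pics/g6.png

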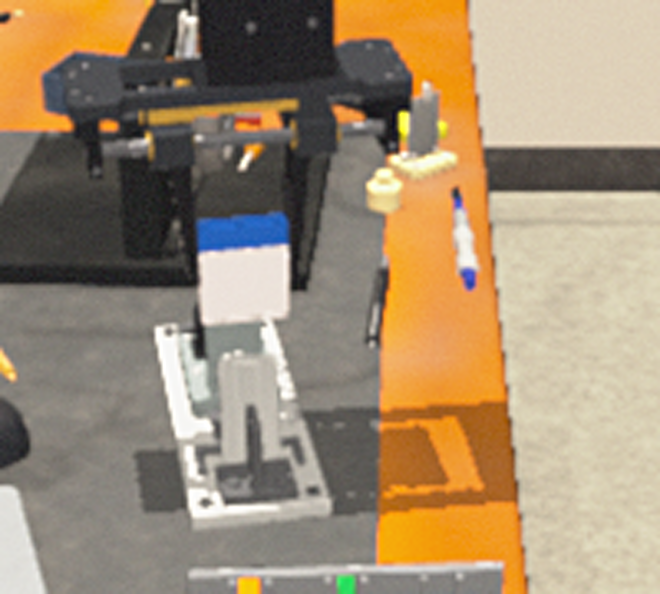

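The hover looks right, with the spacer above and just behind the target plate. The lateral offset looks like about 1 mm. I'll lower it until it's beside the target, just above the rims, and measure the overhang on each side.

>>> arm_command --motion '[[[-0.0012,0.0005,0,0],[-0.0012,0.0005,0,0],[-0.0012,0.0005,0.006,0],[-0.0012,0.0005,0.012,0],[-0.0012,0.0005,0.018,0],[-0.0012,0.0005,0.024,0],[-0.0012,0.0005,0.03,0],[-0.0012,0.0005,0.03,0]]]'

```text
time_s: 21.6
eef_pos: [0.5189, 0.1417, 0.1039]
tcp_rot: [-3.14, -0.0, 1.794]
wrist_force: [-0.6, 0.0, -0.9]
opening: 0.0497
gripper_force: 25.0
```

>>> arm_command --motion '[[[0,0,0.01,0],[0,0,0.02,0],[0,0,0.03,0],[0,0,0.04,0],[0,0,0.048,0],[0,0,0.054,0],[0,0,0.054,0],[0,0,0.054,0]]]'

```text
time_s: 22.6
eef_pos: [0.5198, 0.1419, 0.051]
tcp_rot: [3.141, 0.0, 1.794]
wrist_force: [-0.5, 0.0, -1.2]
opening: 0.0495
gripper_force: 25.0
```

```bash
cat > m.py <<'E'
from h import *
s=bot.read_state();p=s['eef_pos'];print(p,s['opening'],s['wrist_force'])
st=lambda X:((np.asarray(X)[:,:2]-O)@np.c_[EX,EY])
print("tcp stand",st([p]))
im,d=grab_frame("side"); C=cloud("side",d); R=C.reshape(-1,3); A=np.c_[st(R),R[:,2]].reshape(480,640,3)
h=cv2.cvtColor(im,cv2.COLOR_RGB2HSV).astype(int)
box=(abs(A[...,1])<.035)&(A[...,0]>.04)&(A[...,0]<.1)
f=box&(A[...,0]<.073)&(A[...,0]>.062)&(h[...,2]>90)
pr=camera_params("side");Rm=np.array(pr["R"]);o=-Rm.T@pr["t"]
def ey(u,r,xs):
    q=np.array([(u-pr["cx"])/pr["fx"],(r-pr["cy"])/pr["fy"],1])@Rm
    k=(xs-(o[:2]-O)@EX)/(q[:2]@EX); return ((o+q*k)[:2]-O)@EY, (o+q*k)[2]
t=box&(A[...,0]>.0745)&(A[...,0]<.09)
bl=box&(h[...,0]>100)&(h[...,0]<125)&(h[...,1]>150)
for r in range(240,320,2):
    o1=[]
    for m,xs in ((bl,.0685),(f,.0685),(t,.078)):
        u=np.nonzero(m[r])[0]
        o1.append((len(u),)+tuple(np.round([ey(u[0]-.5,r,xs)[0]*1e3,ey(u[-1]+.5,r,xs)[0]*1e3,ey(u[0],r,xs)[1]*1e3],1)) if len(u)>8 else None)
    if any(o1): print(r,*o1)
cv2.imwrite("pics/g7.png",cv2.resize(im[220:310,280:380,::-1],(660,594),interpolation=cv2.INTER_CUBIC))
E
python3 m.py
```

```text
[0.51975847 0.14190347 0.05101988] 0.04951650675867903 [-0.53771222  0.00557215 -1.20037188]
tcp stand [[ 0.06121554 -0.00094415]]
242 None None (15, np.float64(-7.5), np.float64(21.9), np.float64(142.6))
266 (22, np.float64(-17.6), np.float64(24.0), np.float64(88.8)) (17, np.float64(-15.8), np.float64(24.0), np.float64(88.6)) None
268 None (12, np.float64(-27.2), np.float64(22.0), np.float64(85.5)) (15, np.float64(-35.5), np.float64(28.2), np.float64(91.7))
270 None (9, np.float64(-27.4), np.float64(23.8), np.float64(81.3)) (17, np.float64(-19.0), np.float64(28.1), np.float64(85.6))
272 None (9, np.float64(-27.6), np.float64(23.8), np.float64(77.0)) (19, np.float64(-34.1), np.float64(14.7), np.float64(83.0))
274 None (9, np.float64(-27.8), np.float64(23.7), np.float64(72.7)) (18, np.float64(-19.3), np.float64(14.6), np.float64(77.0))
276 None (10, np.float64(-35.5), np.float64(23.6), np.float64(69.2)) (18, np.float64(-19.5), np.float64(25.9), np.float64(72.8))
278 None (10, np.float64(-33.9), np.float64(23.5), np.float64(64.6)) (19, np.float64(-19.7), np.float64(23.9), np.float64(68
[... 481 characters left out ...]
oat64(-27.3), np.float64(23.0), np.float64(41.8)) (13, np.float64(-18.7), np.float64(13.8), np.float64(46.4))
290 None None (13, np.float64(-18.8), np.float64(13.7), np.float64(42.0))
292 None None (14, np.float64(-19.0), np.float64(15.5), np.float64(37.6))
294 None None (14, np.float64(-19.2), np.float64(15.4), np.float64(33.2))
296 None None (14, np.float64(-19.4), np.float64(15.3), np.float64(28.7))
298 None None (19, np.float64(-19.5), np.float64(28.8), np.float64(24.2))
300 None None (26, np.float64(-23.6), np.float64(34.6), np.float64(20.2))
302 None None (20, np.float64(-35.3), np.float64(36.5), np.float64(17.1))
304 None None (9, np.float64(-35.5), np.float64(34.5), np.float64(12.6))
```

View pics/g7.png

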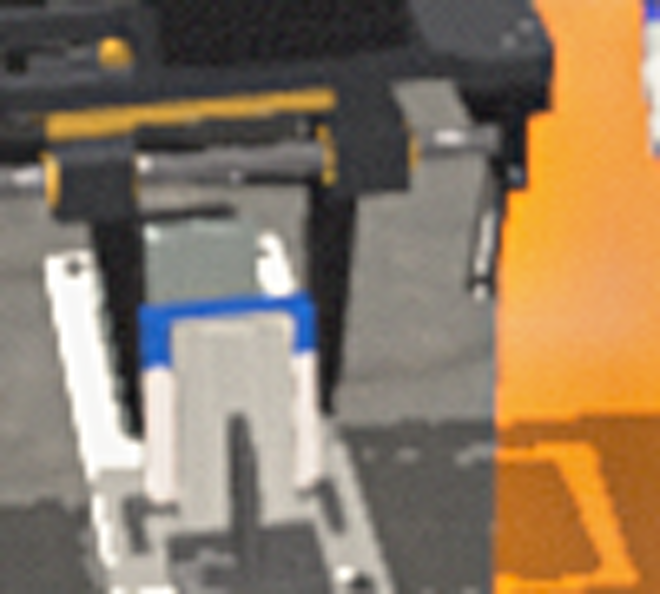

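The spacer straddles the target nearly symmetrically, with left overhang at x=143–170 and right at x=290–315. It needs about 0.6 mm of lateral correction. Next I'll feel for the target face in +x.

>>> arm_command --motion '[[[0.0008,0.0006,0,0],[0.0016,0.0006,0,0],[0.0022,0.0006,0,0],[0.0028,0.0006,0,0],[0.0034,0.0006,0,0],[0.004,0.0006,0,0],[0.004,0.0006,0,0]]]'

```text
time_s: 23.52
eef_pos: [0.5194, 0.1449, 0.0507]
tcp_rot: [-3.141, 0.002, 1.794]
wrist_force: [0.6, -5.5, -1.3]
opening: 0.0501
gripper_force: 25.0
```

```bash
python3 - <<'E'
from h import *
s=bot.read_state();p=s['eef_pos'];print((p[:2]-O)@EX*1e3,(p[:2]-O)@EY*1e3,p[2],s['opening'],s['wrist_force'][:2]@EX,s['wrist_force'])
E
```

```text
64.1923984404259 -1.209483558855547 0.050688409099690745 0.05013760417046546 -5.486292318616919 [ 0.58700974 -5.49273931 -1.29574288]
```

Contact came at 64.2 mm, where 64.0 was predicted. I'll back off about 1.2 mm and lower.

>>> arm_command --motion '[[[-0.0012,0,0,0],[-0.0022,0,0,0],[-0.0022,0,0,0],[-0.0022,0,0.002,0],[-0.0022,0,0.004,0],[-0.0022,0,0.005,0],[-0.0022,0,0.006,0],[-0.0022,0,0.007,0],[-0.0022,0,0.008,0],[-0.0022,0,0.008,0]]]'

```text
time_s: 24.78
eef_pos: [0.5195, 0.1437, 0.0426]
tcp_rot: [-3.141, -0.0, 1.794]
wrist_force: [-0.3, 0.6, -0.7]
opening: 0.0499
gripper_force: 25.0
```

```bash
cat > r.py <<'E'
from h import *
s=bot.read_state();p=s['eef_pos'];print((p[:2]-O)@EX*1e3,(p[:2]-O)@EY*1e3,p[2],s['opening'],s['wrist_force'][:2]@EX,s['wrist_force'][:2]@EY,s['wrist_force'][2])
E
python3 r.py
```

```text
63.04198075121674 -1.1445482967615634 0.04256129739476504 0.04986603164073869 0.6836322679862584 0.15013051935659213 -0.7240030552920204
```

The bottom is already below the rims with no force, so it's inside the pocket. On to the floor.

>>> arm_command --motion '[[[0,0,0.001,0],[0,0,0.002,0],[0,0,0.003,0],[0,0,0.0035,0],[0,0,0.0035,0],[0,0,0.0035,0]]]'

```text
time_s: 25.52
eef_pos: [0.5197, 0.1437, 0.0396]
tcp_rot: [-3.142, 0.0, 1.794]
wrist_force: [-2.6, -0.8, 3.9]
opening: 0.0498
gripper_force: 25.0
```

```bash
python3 r.py
```

```text
63.02755876289736 -1.2767887867775405 0.03955245684350685 0.04980511065036385 -0.18519347074239004 2.692667391981631 3.9045471581730706
```

It's seated at the predicted height of 39.6 mm. Release and rise.

>>> arm_command --motion '[[[0,0,-0.0003,0],[0,0,-0.0003,0],[0,0,-0.0003,0],[0,0,-0.0003,0],[0,0,-0.02,0],[0,0,-0.05,0],[0,0,-0.09,0],[0,0,-0.12,0],[0,0,-0.12,0],[0,0,-0.12,0]]]' --grip 0.07

```text
time_s: 26.78
eef_pos: [0.5192, 0.1437, 0.1589]
tcp_rot: [-3.141, 0.0, 1.794]
wrist_force: [-1.1, 0.4, -0.6]
opening: 0.0702
gripper_force: 0.0
```

```bash
python3 r.py; python3 - <<'E'
from h import *
blue("side",(280,240,345,325),.072)
# rear-stop TCP: (.5427,.0371)
go(.5425,.0375,.15,192.8)
E
```

```text
63.037820235887196 -0.8276858694233568 0.15889413789234708 0.07015307642422254 0.5861968643407767 0.9674883979750075 -0.5737886363011938
side (array([538.7, 155.3]), array([ 5.7, 19. ]), 5.7, 20) [0.53776531 0.1518662  0.07077734]
move [-1.0870e-01 -3.0000e-04  8.0000e-03 -1.5712e+00]
```

>>> arm_command --motion '[[[-0.1087,-0.0003,0,-1.571],[-0.1087,-0.0003,0,-1.571],[-0.1087,-0.0003,0,-1.571],[-0.1087,-0.0003,0,-1.571],[-0.1087,-0.0003,0,-1.571],[-0.1087,-0.0003,0,-1.571],[-0.1087,-0.0003,0,-1.571],[-0.1087,-0.0003,0,-1.571],[-0.1087,-0.0003,0,-1.571],[-0.1087,-0.0003,0.03,-1.571],[-0.1087,-0.0003,0.06,-1.571],[-0.1087,-0.0003,0.06,-1.571],[-0.1087,-0.0003,0.06,-1.571]]]' --grip 0.027

```text
time_s: 28.45
eef_pos: [0.5434, 0.0376, 0.0993]
tcp_rot: [3.141, -0.0, -2.918]
wrist_force: [0.0, -0.6, -0.2]
opening: 0.0268
gripper_force: 0.0
```

```bash
python3 r.py; python3 - <<'E'
from h import *
go(.5427,.0371,.035,192.8)
im,d=grab_frame("side");cv2.imwrite("pics/g8.png",cv2.resize(im[200:320,270:370,::-1],(500,600),interpolation=cv2.INTER_CUBIC))
E
```

```text
-45.68550270340096 -0.9011764212335095 0.09927118255520664 0.026814161206235275 -0.6385491912219455 0.11165431198557496 -0.21221260103991624
move [ 0.0008 -0.0004  0.0643 -0.0002]
```

View pics/g8.png

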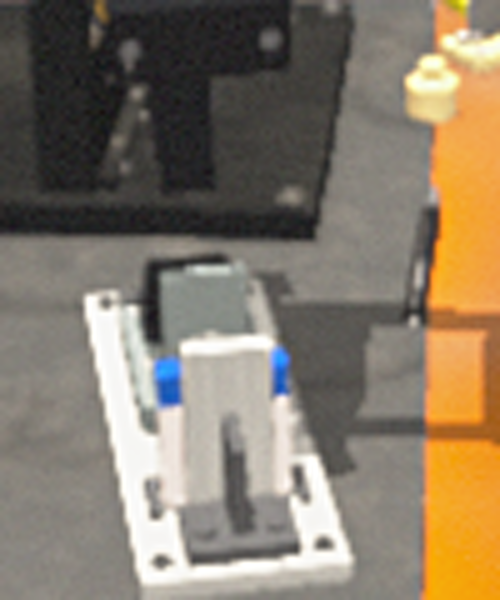

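The spacer stands squarely in the pocket with even blue ears at (168,380) and (280,370). Now I'll grip the fin.

>>> arm_command --motion '[[[0.0004,-0.0004,0.02,0],[0.0004,-0.0004,0.032,0],[0.0004,-0.0004,0.044,0],[0.0004,-0.0004,0.056,0],[0.0004,-0.0004,0.0635,0],[0.0004,-0.0004,0.0635,0]]]'

```text
time_s: 29.25
eef_pos: [0.5425, 0.0372, 0.0348]
tcp_rot: [3.141, -0.001, -2.918]
wrist_force: [-0.1, 0.8, 0.5]
opening: 0.0269
gripper_force: 0.0
```

>>> arm_command --motion '[[[0,0,0,0],[0,0,0,0],[0,0,0,0],[0,0,0,0]]]' --grip 0.0 --force 40

```text
time_s: 29.75
eef_pos: [0.5436, 0.0374, 0.0363]
tcp_rot: [3.142, 0.001, -2.918]
wrist_force: [0.0, 2.3, 3.5]
opening: 0.0157
gripper_force: 40.0
```

```bash
python3 r.py
```

```text
-45.99569129853686 -0.9992530807025176 0.03627661038509105 0.015668885027159577 2.1999452824137715 -0.5230532220550119 3.5117892380093685
```

>>> arm_command --motion '[[[0,0.003,0,0],[0,0.007,0,0],[0,0.012,0,0],[0,0.016,0,0],[0,0.019,0,0],[0,0.021,0,0],[0,0.022,0,0],[0,0.022,0,0]]]'

```text
time_s: 30.75
eef_pos: [0.5386, 0.0591, 0.0363]
tcp_rot: [-3.142, 0.001, -2.918]
wrist_force: [0.2, -2.5, 5.8]
opening: 0.0158
gripper_force: 40.0
```

>>> arm_command --motion '[[[0,0.0005,0,0],[0,0.001,0,0],[0,0.0015,0,0],[0,0.002,0,0],[0,0.0025,0,0],[0,0.003,0,0]]]'

```text
time_s: 31.5
eef_pos: [0.538, 0.0618, 0.0363]
tcp_rot: [-3.141, 0.001, -2.918]
wrist_force: [0.4, -3.2, 5.1]
opening: 0.0157
gripper_force: 40.0
```

```bash
python3 r.py
```

```text
-20.940712446819962 -1.022668098557548 0.03627751304444098 0.015735226062596225 -3.2310514185155377 0.2857425769832462 5.057497973394268
```

>>> arm_command --motion '[[[0,0.0005,0,0],[0,0.001,0,0],[0,0.0015,0,0],[0,0.002,0,0],[0,0.002,0,0]]]'

```text
time_s: 32.12
eef_pos: [0.5376, 0.0638, 0.0363]
tcp_rot: [-3.141, 0.001, -2.918]
wrist_force: [1.0, -3.2, 5.4]
opening: 0.0159
gripper_force: 40.0
```

>>> arm_command --motion '[[[0,0.0005,0,0],[0,0.001,0,0],[0,0.0015,0,0],[0,0.0015,0,0]]]'

```text
time_s: 32.62
eef_pos: [0.5372, 0.0653, 0.0363]
tcp_rot: [-3.141, 0.001, -2.918]
wrist_force: [0.5, -3.2, 6.3]
opening: 0.016
gripper_force: 40.0
```

>>> arm_command --motion '[[[0,0.0005,0,0],[0,0.001,0,0],[0,0.0015,0,0],[0,0.0015,0,0]]]'

```text
time_s: 33.12
eef_pos: [0.5369, 0.0667, 0.0363]
tcp_rot: [-3.141, 0.001, -2.918]
wrist_force: [0.5, -3.1, 5.2]
opening: 0.0159
gripper_force: 40.0
```

>>> arm_command --motion '[[[0,0.0005,0,0],[0,0.001,0,0],[0,0.001,0,0]]]'

```text
time_s: 33.5
eef_pos: [0.5368, 0.0674, 0.0363]
tcp_rot: [-3.141, 0.001, -2.918]
wrist_force: [1.1, -4.1, 5.0]
opening: 0.0159
gripper_force: 40.0
```

>>> arm_command --motion '[[[0,0.0005,0,0],[0,0.001,0,0],[0,0.001,0,0]]]'

```text
time_s: 33.88
eef_pos: [0.5368, 0.0674, 0.0363]
tcp_rot: [-3.139, 0.001, -2.918]
wrist_force: [1.7, -7.9, 4.7]
opening: 0.0161
gripper_force: 40.0
```

```bash
python3 r.py
```

```text
-15.22095155901575 -1.021940866487709 0.036271418761094895 0.0160968352213436 -8.060610236481923 0.10458318644855394 4.681305554750858
```

The carriage has stopped hard at about 30.8 mm travel, so I'll press to about 14 N at the wrist (roughly 11 N at the nose).

>>> arm_command --motion '[[[0,0.0005,0,0],[0,0.001,0,0],[0,0.0015,0,0],[0,0.0015,0,0],[0,0.0015,0,0]]]'

```text
time_s: 34.5
eef_pos: [0.5368, 0.0674, 0.0363]
tcp_rot: [-3.136, 0.001, -2.918]
wrist_force: [3.4, -13.8, 4.5]
opening: 0.0157
gripper_force: 40.0
```

```bash
python3 r.py
```

```text
-15.153909012743739 -1.0192442263888633 0.036276246355257086 0.01572493915278475 -14.18187436742613 -0.23398549319808265 4.541083554159708
```

Pressed. I'll unload the arm by 2.6 mm of command so it still pushes slightly forward, then release and lift.

>>> arm_command --motion '[[[0,-0.0013,0,0],[0,-0.0026,0,0],[0,-0.0026,0,0]]]'

```text
time_s: 34.88
eef_pos: [0.5368, 0.0673, 0.0363]
tcp_rot: [-3.141, 0.001, -2.918]
wrist_force: [0.8, -2.9, 5.6]
opening: 0.0155
gripper_force: 40.0
```

>>> arm_command --motion '[[[0,0,0,0],[0,0,0,0],[0,0,0,0],[0,0,-0.01,0],[0,0,-0.03,0],[0,0,-0.07,0],[0,0,-0.12,0],[0,0,-0.17,0],[-0.06,0,-0.17,0],[-0.12,0,-0.17,0],[-0.12,-0.06,-0.17,0],[-0.12,-0.12,-0.17,0],[-0.12,-0.18,-0.17,0],[-0.12,-0.24,-0.17,0],[-0.12,-0.24,-0.17,0],[-0.12,-0.24,-0.17,0]]]' --grip 0.027

```text
time_s: 36.88
eef_pos: [0.7062, -0.1399, 0.2059]
tcp_rot: [3.141, 0.0, -2.919]
wrist_force: [0.5, -0.6, -0.4]
opening: 0.027
gripper_force: 0.0
```

```bash
python3 - <<'E'
from h import *
a,d=grab_frame("top"); b,_=grab_frame("side")
z=lambda i,x,y,w,h:cv2.resize(i[y:y+h,x:x+w,::-1],(400,600),interpolation=cv2.INTER_CUBIC)
cv2.imwrite("pics/g9.png",np.hstack([cv2.resize(a[180:270,220:340,::-1],(400,300),interpolation=cv2.INTER_CUBIC),cv2.resize(b[140:380,200:520,::-1],(400,300),interpolation=cv2.INTER_CUBIC)]))
P=cloud("top",d)[190:255,225:338]; m=(P[...,2]>.079)&(P[...,2]<.092); k,l,s,_=cv2.connectedComponentsWithStats(m.astype(np.uint8))
for i in range(1,k):
    if s[i,4]>8: print(rect(l==i,"top",.085,225,190))
blue("top",(225,190,338,255),.072)
E
```

```text
(array([521.5, 123.1]), array([33.1,  8.4]), 13.2, 59)
(array([514.3, 155.2]), array([34.2,  9. ]), 13.4, 64)
top (array([516.3, 145.3]), array([48. , 11.7]), 12.3, 108) [0.51713815 0.14488793 0.07204758]
```

View pics/g9.png

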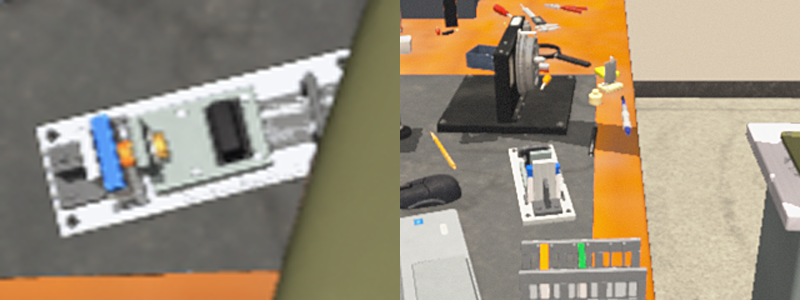

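The spacer is square at the target (top crop about (108,150)) with the nose against it. The bracket-to-target distance is 33 mm, as expected, and the bystanders are untouched. Handing in.

```bash
python3 -c "
from station import bot
print(bot.close_job())"
```

```text
the job is handed in; nothing more can be done
None
```

The job is handed in at about 37 s, with no verdict returned: the carriage went to its rear stop, the blue spacer stands fully down in the pocket, and the sensor was pressed home at about 11 N (wrist reading less slide friction) and left closed up.

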